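Torque-check a chair-leg bolt

ROBOT

A 6-joint arm with a two-finger parallel gripper is mounted at the origin on a cart in front of the work surface, level with it; the furniture and walls round the work are solid. World frame = base frame: x ahead of the robot, y to its left, z up, the work surface at z = 0. Lengths are in m, angles in degrees, forces in N, time in s.
With the tool pointing down it reaches from about 0.25 to 0.8 m from the base axis. Payload 3.9 kg.
Tool frame: the origin (TCP) lies on the centre line of the jaws, within the pads' length; the fingertips stand 22 mm ahead of it and the grasp point (between the pads) lies 3 mm ahead of it; z points along the fingers, y is the line along which they close (so a half turn about z gives the same grasp; the last joint's range is limited). The gripper opens to 85 mm and grips with 20 to 120 N. Pads are 22 mm wide; open, the fingers measure 114 mm over their backs; the gripper's body (76 mm by 85 mm) begins 54 mm behind the grasp point. The pads swing forward as they close: fully open they stand 13 mm farther back than shut.
Start: joints at [67.552, 14.897, -7.913, 67.191, 0, 90], TCP at [0.2, 0.485, 0.253] pointing down, gripper open.
Joint ranges: [-159.42, 159.42], [-47.68, 98.78], [-73.54, 78.23], [-108.79, 121.32], [-90, 84.71], [-180, 180]. Speed limits (degrees/s): [147.25, 147.25, 180, 180, 180, 180].

INTERFACE

Orientations are given as a 3x3 rotation matrix whose columns are the frame's x, y, z axes.
In Python, from cell import ctrl gives the robot as it stands.
- The arm moves only by the shell command python3 jog.py 'ROWS'. ROWS is a JSON list of rows, 1 to 10 of them, each an object with the fields tx, ty, tz (the shift in m), rz (a turn about the tool's z in degrees), jaw (the opening from 0.0 (shut) to 1.0 (fully open)); a field left out counts as zero (the opening has to be given); each row is the pose to reach, as a shift and turn from the pose commanded when the command began, along the tool's axes at that moment; what a row does not reach only later rows make up. A row lasts 1/12 s, in which the tool goes at most 0.0417 m and 7.16 degrees, less where a joint would pass 70% of its speed; a pose out of reach is approached as far as the arm can. The fingers move at their own pace and stop on an object; the grip force is fixed at half the most. Time passes only in rows, so rows that do not move let the fingers close. It prints the time, the measured TCP pose, the force, the opening and the grip force at its end. Input that does not fit is refused with a message, and nothing moves.
- ctrl.get_obs(): the state, without advancing time (a new reading comes with each control period).
- ctrl.camera(name): name is "scene" or "top" or "wrist"; returns a dict with "image" (400x640x3 uint8, blue, green, red), "intrinsics" (3x3 intrinsics, pixels), "D" ([k1, k2, p1, p2, k3] as OpenCV has them; the pictures are not rectified), "extrinsics" (4x4, takes a point from world to camera coordinates). Camera axes: x right, y up, looking along -z (the intrinsics and any distortion apply to the point x, -y, -z); pixel columns grow to the right and rows downward; lengths in m; the calibration is good to about 2 mm. A picture is of the moment at which its call begins. There is no depth.
- ctrl.finish_job(): hands the job in; it is judged then, once.
The state is a dict: "time": time; "q": joint angles; "qd": joint speeds; "effort": joint torques, N m; "ee_pos": TCP position; "tcp_rot": TCP orientation; "ft_force": force on the tool from outside, world axes, zero at the start; "torque": the same for the moment, N m; "finger_gap": opening from 0.0 (shut) to 1.0 (fully open); "finger_force": force on a finger pad.
Only numpy, scipy, OpenCV 4.12 (cv2) and the standard library are available. Lean on these libraries where they do the work, as an engineer would, in place of code of your own. Each camera call takes 0.05 s, during which the arm holds its last target. There are 200 camera calls.

TASK

Check that the chair-leg bolt is tight: by the upright grip of the torque wrench that sits on it, swing the wrench clockwise (seen from above) until it bites, load it to 1 N m so that the pointer stands in the green band, and keep it there for two seconds; never let it into the red (1.4 N m), and the bolt must not turn. Then swing the wrench back until its grip is in line with the black line on the board and let go. Leave the bottle, the two spare bolts and the hex key where they are.

Things in the scene. Friction and masses are not known exactly. Their poses are not given: they have to be found in the camera images.
- leg_plate: Plywood offcut 130 x 130 x 25 mm, fixed to the desk, carrying a black steel chair-leg plate and a black tube stub (up to 85 mm above the desk). Origin on the bolt's vertical axis at desk height (board reaches 65 mm to +x and -x, 50 mm to +y, 80 mm to -y of it); z up. The wrench points roughly to this body's -y when it bites; park lies 0.6 rad counter-clockwise of -y.
- witness (a point): Yellow stripe on the bolt's steel flange (flange 42 mm wide, 33 mm above the desk), 19 mm from the bolt's axis; it moves only if the bolt turns. The bolt holds up to 1.6 N m and slips beyond that.
- handle (a point): Point on the axis of the wrench's upright black rubber grip, 100 mm above the desk, 110 mm from the bolt's axis; it moves on a circle about that axis. The grip is a cylinder 16 mm across, 62 to 122 mm above the desk, rigid with the bending steel beam (beam, scale and red pointer lie below 71 mm).
- head: Steel socket head of the wrench, captive on the bolt, with the red pointer; origin on the bolt's axis at desk height, wrench arm along its -y. It swings freely (under 0.1 N m) until it bites clockwise, at an angle not known beforehand: 0.43 to 0.77 rad clockwise of park (unseen play of the socket). It can swing 0.15 rad counter-clockwise beyond park and stays where left.
- gauge (a joint): Bend of the wrench's beam in rad, shown by its pointer: 0 unloaded, grows with clockwise load. Torque = 16 N m per rad: 1 N m = 0.0625 rad (9.1 N across the grip, 7 mm of its travel after the bite). Green 0.050 to 0.080 rad (0.8 to 1.28 N m), red from 0.0875 rad (1.4 N m). The reading is noisy; the force on the tool tells the torque too.
- park (a point): Where the grip has to stand at the end: on the extension of the black line on the board, 110 mm from the bolt's axis, 100 mm above the desk, fixed to the board. Beware of the upturned chair beyond the board: its seat is 0.11 m high, and one of its legs leans towards the robot, its tip 0.51 m ahead of the base, 0.21 m to the left and 0.54 m up.
- gel_bottle: Clear bottle of hand gel with black cap, 47 mm across, 160 mm tall, standing loose beside the board; origin at the centre of its foot. Leave it.
- chair_bolt_1: Spare grey chair bolt, 16 x 38 x 16 mm, lying loose left of the board; origin at the centre of its underside. Leave it.
- chair_bolt_2: Second spare grey chair bolt, 16 x 38 x 16 mm, lying loose left of the board; origin at the centre of its underside. Leave it.
- hex_key: Bent steel hex key, 28 x 87 x 5 mm, lying loose on the robot's side of the board; origin at the centre of its underside. Leave it.

How it is judged (in metres and radians):
On the way, in this order (a step that is already met when the one before it is completed fails the run):
1. the wrench is loaded clockwise into the green band and kept there for 1 s, the bolt not turned (value of joint gauge between 0.05 and 0.08 rad and distance of witness from where it was at the start of the episode below 0.0015 m), for 1 s.
2. the wrench is unloaded and its grip is back within 30 mm of the park point (horizontal distance between handle and park below 0.03 m and value of joint gauge between -0.01 and 0.01 rad and distance of witness from where it was at the start of the episode below 0.0015 m), for 0.2 s.
At the end, for the whole second after the job is handed in: The wrench's grip stands within 30 mm (seen from above) of the park point, unloaded (gauge within 0.01 rad of 0) and let go; the bolt's witness stripe is within 1.5 mm of where it was; bottle, spare bolts and hex key are within 15 mm of where they were (all of step 2 and linear speed of gel_bottle below 0.02 m/s and distance of each of gel_bottle, chair_bolt_1, chair_bolt_2, hex_key from where it was at the start of the episode below 0.015 m); the robot touches nothing.
It fails at once if the wrench is loaded into the red (more than 0.0875 rad, 1.4 N m) (value of joint gauge above 0.0875 rad).
It fails at once if the bolt turns (its witness stripe moves more than 1.5 mm) (distance of witness from where it was at the start of the episode above 0.0015 m).
It fails at once if the bottle, a spare bolt or the hex key is shifted by more than 15 mm (distance of any of gel_bottle, chair_bolt_1, chair_bolt_2, hex_key from where it was at the start of the episode above 0.015 m).
It also fails if it takes over 58 s, if anything falls off the work surface, if the arm or the gripper's body presses on something with over 40 N, if the wrist force passes 120 N, or if a joint passes its speed limit or range.

## Working session

There is one attempt and no reset: what is moved stays moved. The work goes in short steps, Python scripts to look and compute and a shell command to move; the robot and the scene stay as the last step left them, time stands still between calls to the robot, and variables do not carry over. Pictures are saved under pics/ and viewed, at most 13 in all, crops included, and the job is handed in when it is done.

```bash
ls; mkdir -p pics
python3 - <<'E'
from cell import ctrl
import cv2,numpy as np
o=ctrl.get_obs()
print(o['time'],o['ee_pos'],o['tcp_rot'],o['finger_gap'],o['ft_force'])
for n in ("scene","top"):
    c=ctrl.camera(n); cv2.imwrite(f"pics/{n}0.png",c["image"]); print(n,c["intrinsics"],c["D"],c["extrinsics"])
E
```

```text
cell.py
jog.py
pics
0.0 [0.20023059 0.48460729 0.2524505 ] [[-9.24215231e-01  3.81871252e-01 -7.43806133e-04]
 [ 3.81871976e-01  9.24213367e-01 -1.85633982e-03]
 [-2.14472392e-05 -1.99969625e-03 -9.99998000e-01]] 0.997723484869351 [ 0.45924748 -0.32458207 -0.73182088]
scene [[401.71897973   0.         312.59042257]
 [  0.         401.71897973 196.98268747]
 [  0.           0.           1.        ]] [-0.04687224  0.          0.          0.          0.        ] [[-0.86688064 -0.49830526 -0.0144857   0.43410716]
 [ 0.22808527 -0.42229323  0.87729444 -0.16931268]
 [-0.44327765  0.75720559  0.47973392 -0.69929719]
 [ 0.          0.          0.          1.        ]]
top [[492.17584189   0.         316.50179752]
 [  0.         492.17584189 199.52440519]
 [  0.           0.           1.        ]] [-0.07450738  0.          0.          0.          0.        ] [[-0.00823832 -0.99990154 -0.01135976  0.04403908]
 [ 0.99503806 -0.00932363  0.09905715 -0.51477237]
 [-0.09915331 -0.01048733  0.9950169  -0.87810937]
 [ 0.          0.          0.          1.        ]]
```
View pics/top0.png

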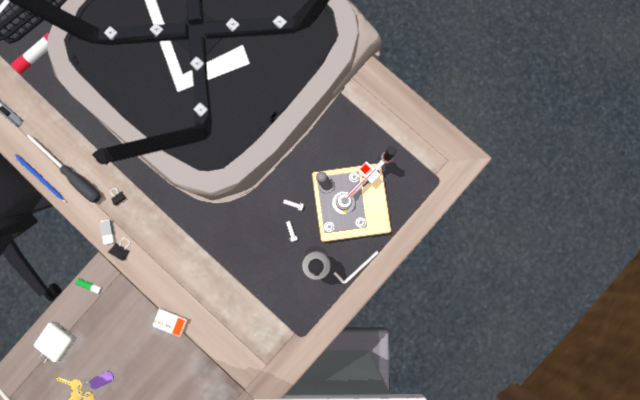

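View pics/scene0.png

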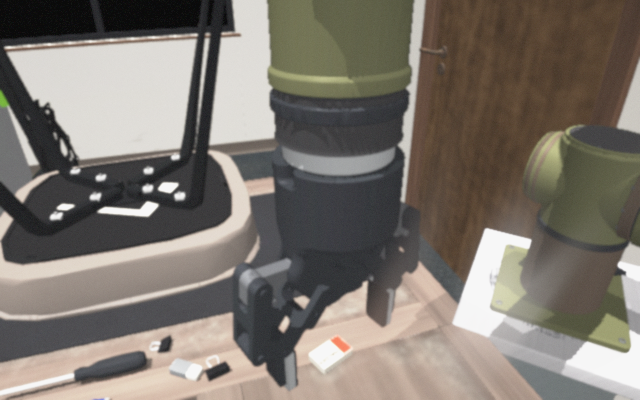

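Run:
```python
import cv2
a=cv2.imread("pics/top0.png")[130:290,270:450]
cv2.imwrite("pics/crop0.png",cv2.resize(a,None,fx=3.7,fy=3.7,interpolation=cv2.INTER_CUBIC))
```

View pics/crop0.png

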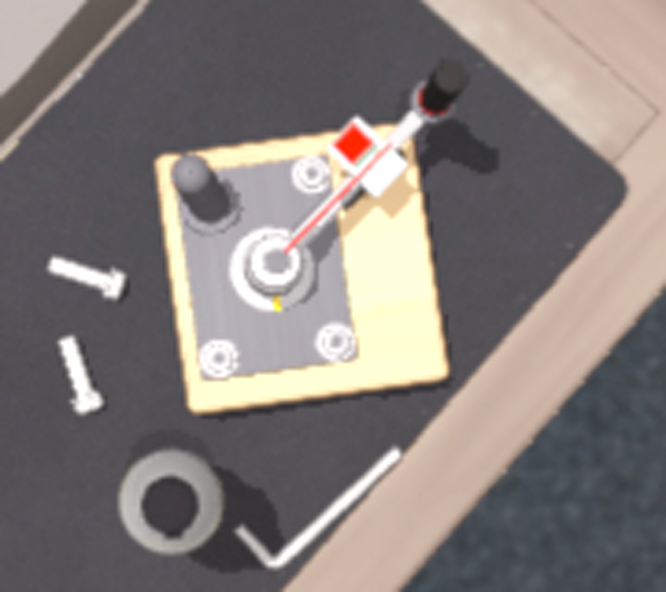

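```bash
cat > h.py <<'E'
import numpy as np,cv2
from cell import ctrl
def ray(c,px):
    E=np.array(c["extrinsics"]);R,t=E[:3,:3],E[:3,3]
    u=cv2.undistortPoints(np.array(px,float).reshape(-1,1,2),np.array(c["intrinsics"]),np.array(c["D"])).reshape(-1,2)
    d=np.c_[u[:,0],-u[:,1],-np.ones(len(u))]@R
    return -R.T@t,d/np.linalg.norm(d,axis=1,keepdims=True)
def plane(c,px,z):
    o,d=ray(c,px); return o+d*((z-o[2])/d[:,2])[:,None]
def proj(c,P):
    E=np.array(c["extrinsics"]);p=np.atleast_2d(P)@E[:3,:3].T+E[:3,3]
    return cv2.projectPoints(p*[1,-1,-1],np.zeros(3),np.zeros(3),np.array(c["intrinsics"]),np.array(c["D"]))[0].reshape(-1,2)
def tri(rs):
    A=np.zeros((3,3));b=np.zeros(3);
    for o,d in rs:
        M=np.eye(3)-np.outer(d,d);A+=M;b+=M@o
    return np.linalg.solve(A,b)
E
python3 - <<'E'
from h import *
c=ctrl.camera("top"); f=lambda p:np.array(p,float)/3.7+[270,130]
B=plane(c,f([(157,158),(413,125),(449,378),(193,411)]),.025)[:,:2]
print(B.round(4),[np.linalg.norm(B[i]-B[i-1]).round(4) for i in range(4)])
ym=((B[1]-B[0])+(B[2]-B[3]));ym/=np.linalg.norm(ym)
yaw=np.arctan2(ym[1],ym[0])
bolt=B.mean(0)-.015*ym
th=yaw+.6
print("bolt",bolt,"yaw-y",np.degrees(yaw),"park ang",np.degrees(th),"park",bolt+.11*np.array([np.cos(th),np.sin(th)]))
print("flange",plane(c,f([(272,270)]),.033),"head",plane(c,f([(275,262)]),.06))
for z,p in ((.122,(450,74)),(.07,(432,102))):
    h=plane(c,f([p]),z)[0]; d=h[:2]-bolt; print("handle",h,np.hypot(*d),np.degrees(np.arctan2(d[1],d[0])))
print("bottle",plane(c,f([(171,501)]),.15),"bolts",plane(c,f([(88,278),(80,375)]),.01),"key",plane(c,f([(240,528),(275,562),(398,455)]),0))
E
```

```text
[[ 0.5651  0.0466]
 [ 0.5806 -0.0816]
 [ 0.454  -0.0967]
 [ 0.439   0.0298]] [np.float64(0.1273), np.float64(0.1292), np.float64(0.1275), np.float64(0.1274)]
bolt [ 0.5078958 -0.0105859] yaw-y -83.16536015069642 park ang -48.787892442847024 park [ 0.58036913 -0.09333622]
flange [[ 0.50765614 -0.00967769  0.033     ]] head [[ 0.50899039 -0.00995981  0.06      ]]
handle [ 0.58690387 -0.08674152  0.122     ] 0.1097358423862734 -43.94682400148649
handle [ 0.58387051 -0.0853689   0.07      ] 0.10660513082084504 -44.547102569816936
bottle [[0.39920875 0.03949692 0.15      ]] bolts [[0.50658072 0.08219842 0.01      ]
 [0.45769533 0.08641319 0.01      ]] key [[ 0.38030479  0.00667477  0.        ]
 [ 0.3631539  -0.01074308  0.        ]
 [ 0.41619073 -0.07360321  0.        ]]
```

The top view shows the bolt head at (344,201), grip top at (391,150), and the wrench about 5° counter-clockwise of park. The bottle is at (316,265), the spare bolts are left of the board and the hex key is below it. I'll retract first so the arm passes under the chair leg, then swing round.

```bash
python3 jog.py '[{"ty":-0.04,"jaw":1},{"ty":-0.08,"jaw":1},{"ty":-0.12,"jaw":1},{"ty":-0.165,"jaw":1},{"ty":-0.165,"jaw":1}]'
python3 jog.py '[{"tx":-0.032,"ty":-0.02,"jaw":1},{"tx":-0.064,"ty":-0.04,"jaw":1},{"tx":-0.096,"ty":-0.06,"jaw":1},{"tx":-0.128,"ty":-0.08,"jaw":1},{"tx":-0.16,"ty":-0.1,"jaw":1},{"tx":-0.192,"ty":-0.12,"jaw":1},{"tx":-0.224,"ty":-0.14,"jaw":1},{"tx":-0.256,"ty":-0.16,"jaw":1},{"tx":-0.288,"ty":-0.18,"jaw":1},{"tx":-0.32,"ty":-0.2,"jaw":1}]'
python3 jog.py '[{"tx":-0.03,"ty":-0.02,"rz":5,"jaw":0.7},{"tx":-0.06,"ty":-0.04,"rz":10,"jaw":0.7},{"tx":-0.06,"ty":-0.04,"rz":15,"jaw":0.7},{"tx":-0.06,"ty":-0.04,"rz":21,"jaw":0.7},{"tx":-0.06,"ty":-0.04,"rz":21,"jaw":0.7}]'
```

```text
time: 0.57
ee_pos: [0.1339, 0.3241, 0.2517]
tcp_rot: [[-0.924, 0.382, -0.004], [0.382, 0.924, -0.009], [0.0, -0.01, -1.0]]
ft_force: [-0.8, -1.0, -0.8]
finger_gap: 0.998
finger_force: 0.0
time: 1.4
ee_pos: [0.3575, 0.0237, 0.2534]
tcp_rot: [[-0.924, 0.383, 0.0], [0.383, 0.924, 0.0], [-0.0, 0.0, -1.0]]
ft_force: [0.7, 1.4, -0.6]
finger_gap: 1.001
finger_force: 0.0
time: 1.82
ee_pos: [0.3972, -0.035, 0.2529]
tcp_rot: [[-0.723, 0.69, -0.001], [0.69, 0.723, 0.0], [0.001, -0.001, -1.0]]
ft_force: [-0.0, 0.0, -0.3]
finger_gap: 0.7
finger_force: 0.0
```

```bash
python3 jog.py '[{"tx":-0.035,"ty":0.015,"jaw":0.7},{"tx":-0.07,"ty":0.03,"jaw":0.7},{"tx":-0.1,"ty":0.044,"jaw":0.7},{"tx":-0.12,"ty":0.052,"jaw":0.7},{"tx":-0.12,"ty":0.052,"jaw":0.7},{"tx":-0.12,"ty":0.052,"jaw":0.7}]'
python3 - <<'E'
from h import *
import pickle
w=ctrl.camera("wrist");s=ctrl.camera("scene");t=ctrl.camera("top")
pickle.dump((w,s,t),open("v1.pkl","wb"))
cv2.imwrite("pics/w1.png",w["image"]);cv2.imwrite("pics/s1.png",s["image"])
o,d=ray(w,[(320,200)]);print(o,d, proj(w,[.587,-.087,.122]),proj(s,[.587,-.087,.122]))
E
```

```text
time: 2.32
ee_pos: [0.5203, -0.0788, 0.2526]
tcp_rot: [[-0.728, 0.686, -0.001], [0.686, 0.728, 0.0], [0.001, -0.001, -1.0]]
ft_force: [-0.2, -0.0, 0.2]
finger_gap: 0.697
finger_force: 0.0
[ 0.45989569 -0.02057095  0.37318185] [[ 0.24097701 -0.22237847 -0.94471048]] [[357.87719106 248.0671692 ]] [[298.81887843 151.99605869]]
```

View pics/w1.png

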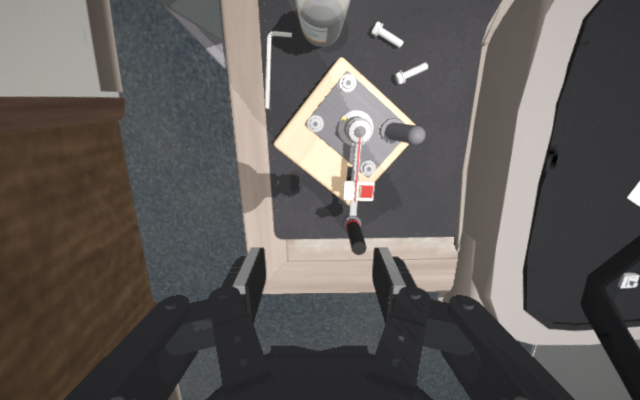

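View pics/s1.png

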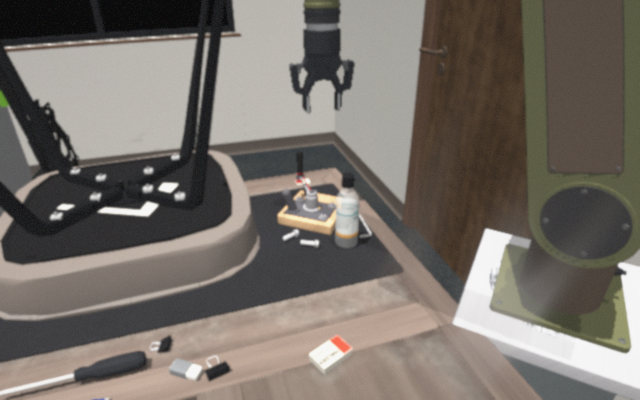

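The wrist view shows the grip from its top at (358,248) to its base at (353,222). The scene view shows the grip top at (300,152). I'll triangulate across the three views.

Run:
```python
from h import *
import pickle
w,s,t=pickle.load(open("v1.pkl","rb"))
def black(c,x0,y0,x1,y1):
    g=c["image"][y0:y1,x0:x1].max(2)<45
    n,l,st,ce=cv2.connectedComponentsWithStats(g.astype(np.uint8))
    i=1+np.argmax(st[1:,4]);ys,xs=np.where(l==i);return np.c_[xs+x0,ys+y0],st[i]
for c,b in((w,(340,218,372,258)),(s,(290,146,310,180)),(t,(378,138,402,168))):
    p,st=black(c,*b);print(st,p.mean(0),p[p[:,1].argmin()],p[p[:,1].argmax()])
P=tri([(o,d[0]) for o,d in(ray(w,[(357.8,248)]),ray(s,[(299.8,152.5)]),ray(t,[(391.6,150)]))]);print(P)
for n in(w,s,t):print(proj(n,P))
o=ctrl.get_obs();R=np.array(o["tcp_rot"]);print(o["ee_pos"],R.T@(np.r_[P[:2],.104]-o["ee_pos"]))
```

```text
[  8   5  15  22 226] [354.40265487 232.84070796] [350 223] [352 244]
[ 7  7  6 19 71] [299.50704225 161.92957746] [301 153] [300 171]
[ 3 17  6 13 34] [384.26470588 161.08823529] [381 155] [384 167]
[ 0.58639256 -0.08735288  0.12110073]
[[357.099986   247.45438945]]
[[299.12177679 152.33861033]]
[[391.92128256 150.40776341]]
[ 0.51859326 -0.07831564  0.25320473] [-0.05568825  0.04008024  0.14910688]
```

```bash
python3 jog.py '[{"tx":-0.03,"ty":0.02,"jaw":0.7},{"tx":-0.056,"ty":0.04,"jaw":0.7},{"tx":-0.056,"ty":0.04,"tz":0.03,"jaw":0.7},{"tx":-0.056,"ty":0.04,"tz":0.06,"jaw":0.7},{"tx":-0.056,"ty":0.04,"tz":0.09,"jaw":0.7},{"tx":-0.056,"ty":0.04,"tz":0.12,"jaw":0.7},{"tx":-0.056,"ty":0.04,"tz":0.14,"jaw":0.7},{"tx":-0.056,"ty":0.04,"tz":0.148,"jaw":0.7},{"tx":-0.056,"ty":0.04,"tz":0.148,"jaw":0.7},{"tx":-0.056,"ty":0.04,"tz":0.148,"jaw":0.7}]'
python3 - <<'E'
from h import *
o=ctrl.get_obs();print(o["ee_pos"],o["ft_force"],o["time"])
w=ctrl.camera("wrist");cv2.imwrite("pics/w2.png",w["image"])
E
```

```text
time: 3.3
ee_pos: [0.588, -0.0882, 0.1062]
tcp_rot: [[-0.726, 0.687, 0.001], [0.687, 0.726, -0.0], [-0.0, 0.0, -1.0]]
ft_force: [0.1, -0.0, -0.3]
finger_gap: 0.7
finger_force: 0.0
[ 0.58795228 -0.08818852  0.1062338 ] [ 0.1194362  -0.02122259 -0.30359446] 3.3
```

View pics/w2.png

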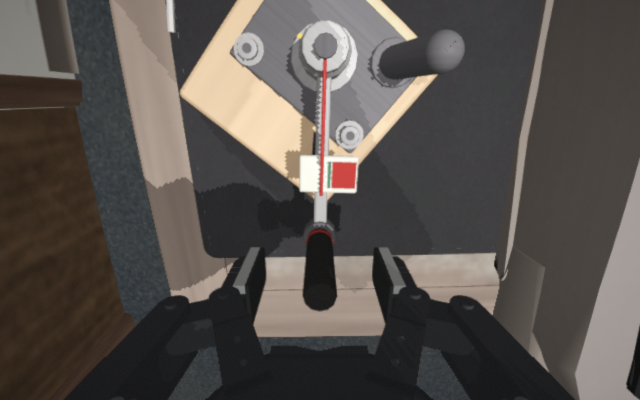

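The grip is centred between the open pads. I'll cage it loosely, so gripping friction can't bend the beam, and swing clockwise along the arc, short of the earliest bite.

```bash
python3 jog.py '[{"jaw":0.26},{"jaw":0.26},{"jaw":0.26},{"jaw":0.26},{"jaw":0.26},{"jaw":0.26}]'
python3 jog.py '[{"tx":0.001,"ty":-0.006,"rz":3,"jaw":0.26},{"tx":0.0015,"ty":-0.0115,"rz":6,"jaw":0.26},{"tx":0.002,"ty":-0.017,"rz":9,"jaw":0.26},{"tx":0.003,"ty":-0.023,"rz":12,"jaw":0.26},{"tx":0.0045,"ty":-0.0285,"rz":15,"jaw":0.26},{"tx":0.006,"ty":-0.034,"rz":18,"jaw":0.26},{"tx":0.008,"ty":-0.0395,"rz":21,"jaw":0.26},{"tx":0.01,"ty":-0.0447,"rz":24,"jaw":0.26},{"tx":0.01,"ty":-0.0447,"rz":24,"jaw":0.26},{"tx":0.01,"ty":-0.0447,"rz":24,"jaw":0.26}]'
cat > st.py <<'E'
from h import *
B=np.array([.508,-.0103])
o=ctrl.get_obs();p=np.array(o["ee_pos"]);R=np.array(o["tcp_rot"]);f=np.array(o["ft_force"])
d=p[:2]-B;r=np.hypot(*d);n=d/r;t=np.array([n[1],-n[0]])
print("t %.2f r %.4f phi %.2f yaz %.2f z %.4f gap %.3f ff %.1f | Fcw %.2f Frad %.2f Fz %.2f M %s"%(o["time"],r,np.degrees(np.arctan2(d[1],d[0])),np.degrees(np.arctan2(R[1,1],R[0,1])),p[2],o["finger_gap"],o["finger_force"],f[:2]@t,f[:2]@n,f[2],np.round(o["torque"],2)))
E
python3 st.py
```

```text
time: 3.85
ee_pos: [0.5881, -0.0885, 0.1055]
tcp_rot: [[-0.726, 0.688, 0.0], [0.688, 0.726, -0.0], [-0.0, 0.0, -1.0]]
ft_force: [0.3, 0.1, 0.2]
finger_gap: 0.259
finger_force: 0.0
time: 4.68
ee_pos: [0.55, -0.1141, 0.1053]
tcp_rot: [[-0.384, 0.923, -0.0], [0.923, 0.384, 0.0], [0.0, -0.0, -1.0]]
ft_force: [-0.1, -0.4, 0.5]
finger_gap: 0.256
finger_force: 0.0
t 4.68 r 0.1120 phi -67.99 yaz 22.61 z 0.1053 gap 0.256 ff 0.0 | Fcw 0.26 Frad 0.35 Fz 0.48 M [ 0.02  0.01 -0.01]
```

```bash
python3 jog.py '[{"tx":0.001,"ty":-0.002,"rz":1,"jaw":0.26},{"tx":0.002,"ty":-0.004,"rz":2,"jaw":0.26},{"tx":0.002,"ty":-0.006,"rz":3.1,"jaw":0.26},{"tx":0.002,"ty":-0.006,"rz":3.1,"jaw":0.26},{"tx":0.002,"ty":-0.006,"rz":3.1,"jaw":0.26}]' >/dev/null; python3 st.py
```

```text
t 5.10 r 0.1100 phi -71.08 yaz 19.46 z 0.1053 gap 0.260 ff 0.1 | Fcw -0.47 Frad -0.01 Fz -0.13 M [ 0.06 -0.01  0.05]
```

Run:
```python
from h import *
w=ctrl.camera("wrist");cv2.imwrite("pics/w3.png",w["image"])
```

```text
(no output)
```

View pics/w3.png

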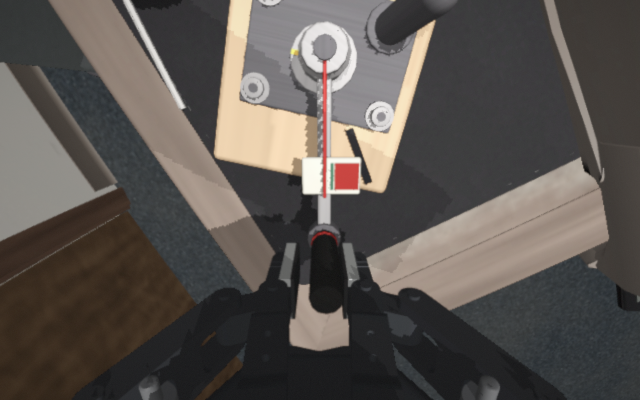

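The wrench follows the pad. The pointer is at zero, about (324,180), the black park line is now visible from (350,130) to (368,182), and the witness stripe is at (294,52). Stepping on towards the bite.

```bash
python3 jog.py '[{"ty":-0.002,"rz":1,"jaw":0.26},{"ty":-0.004,"rz":2,"jaw":0.26},{"ty":-0.006,"rz":3.1,"jaw":0.26},{"ty":-0.006,"rz":3.1,"jaw":0.26},{"ty":-0.006,"rz":3.1,"jaw":0.26}]' >/dev/null; python3 st.py
```

```text
t 5.57 r 0.1104 phi -74.32 yaz 16.34 z 0.1053 gap 0.265 ff 0.0 | Fcw -0.36 Frad -0.23 Fz 0.77 M [ 0.01 -0.01  0.01]
```

```bash
python3 jog.py '[{"ty":-0.002,"rz":1,"jaw":0.26},{"ty":-0.004,"rz":2,"jaw":0.26},{"ty":-0.006,"rz":3.1,"jaw":0.26},{"ty":-0.006,"rz":3.1,"jaw":0.26},{"ty":-0.006,"rz":3.1,"jaw":0.26}]' >/dev/null; python3 st.py
```

```text
t 5.98 r 0.1105 phi -77.07 yaz 13.26 z 0.1055 gap 0.266 ff 1.0 | Fcw -2.68 Frad -1.10 Fz 0.47 M [ 0.28 -0.34 -0.  ]
```

```bash
python3 jog.py '[{"jaw":0.26},{"jaw":0.26}]' >/dev/null; python3 st.py;  python3 jog.py '[{"ty":-0.001,"rz":0.5,"jaw":0.26},{"ty":-0.002,"rz":1,"jaw":0.26},{"ty":-0.002,"rz":1,"jaw":0.26},{"ty":-0.002,"rz":1,"jaw":0.26}]' >/dev/null; python3 st.py;python3 jog.py '[{"jaw":0.26}]' >/dev/null; python3 st.py
```

```text
t 6.15 r 0.1106 phi -77.11 yaz 13.26 z 0.1054 gap 0.256 ff 1.0 | Fcw -3.30 Frad -0.87 Fz -1.03 M [ 0.33 -0.33  0.02]
t 6.48 r 0.1105 phi -78.10 yaz 12.26 z 0.1054 gap 0.259 ff 1.8 | Fcw -3.07 Frad -1.12 Fz -1.25 M [ 0.48 -0.6   0.02]
t 6.57 r 0.1106 phi -78.14 yaz 12.26 z 0.1054 gap 0.257 ff 1.8 | Fcw -2.78 Frad -1.43 Fz -0.92 M [ 0.5  -0.67  0.01]
```

Run:
```python
from h import *
w=ctrl.camera("wrist");s=ctrl.camera("scene");cv2.imwrite("pics/w4.png",w["image"])
a=cv2.imread("pics/w3.png")[20:260,230:430];b=w["image"][20:260,230:430]
cv2.imwrite("pics/c4.png",cv2.resize(np.hstack([a,b]),None,fx=2,fy=2.4,interpolation=cv2.INTER_CUBIC))
```

```text
(no output)
```

View pics/c4.png

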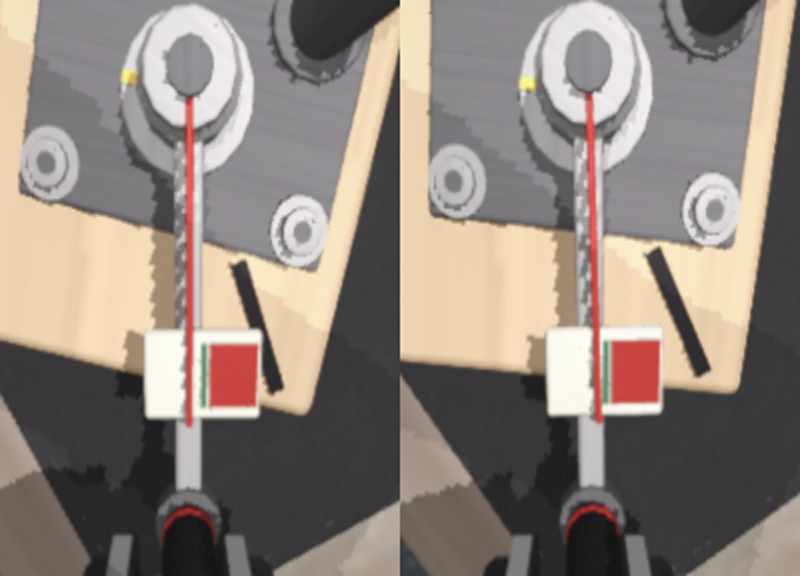

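The zero reading (left) has the pointer at 44 px on the scale. Now (right) it has moved about 7 px towards the green, so the wrench bites and is roughly half loaded. I'll measure the gauge from the pointer against the scale plate.

```bash
cat > g.py <<'E'
from h import *
import sys
B=np.array([.508,-.0103])
def polar(c,px,z=.066):
    P=plane(c,px,z)[:,:2]-B; return np.unwrap(np.arctan2(P[:,1],P[:,0])),np.hypot(*P.T)
def gauge(c,img,dbg=0):
    im=img.astype(int);b,g,r=im[...,0],im[...,1],im[...,2]
    roi=np.zeros(b.shape,bool);roi[150:205,285:380]=1
    red=(r>130)&(r-g>70)&(r-b>70)&roi
    # plate red block: biggest blob after opening; pointer: what opening removes
    blk=cv2.morphologyEx(red.astype(np.uint8),cv2.MORPH_OPEN,np.ones((9,9)))>0
    ys,xs=np.where(blk);y0,y1=ys.min()+3,ys.max()-3
    rows=np.arange(y0,y1+1);pp=[];ll=[];rr=[]
    for y in rows:
        m=(xs[ys==y].min(),xs[ys==y].max())
        ex=np.clip((r-(g+b)/2)[y]-15,0,None).astype(float);x=np.arange(640)
        sel=(x>290)&(x<m[0]-2)
        pk=x[sel][ex[sel].argmax()];s2=(abs(x-pk)<=3)&(x<m[0]-1);pp.append(((ex*s2*x).sum()/(ex*s2).sum(),y))
        rr.append(m[1]+.5); ll.append(m[0]-.5)
    p=np.array(pp);L=np.c_[ll,rows];Rr=np.c_[rr,rows]
    ap=np.median(polar(c,p)[0]);aL=np.median(polar(c,L)[0]);aR=np.median(polar(c,Rr)[0])
    # ccw angle positive; image: right side = ccw(red). pointer relative to red block
    return np.median(p[:,0]),np.median(ll),np.median(rr),ap,aL,aR,(ap-(aL+aR)/2)
if __name__=="__main__":
    c=ctrl.camera("wrist")
    for n in sys.argv[1:]: print(n,np.round(gauge(c,cv2.imread(n)),4))
    print("now",np.round(gauge(c,c["image"]),4))
E
python3 g.py pics/w2.png pics/w3.png pics/w4.png; python3 st.py
```

```text
pics/w2.png [ 3.211665e+02  3.315000e+02  3.555000e+02 -1.338500e+00 -1.248100e+00
 -1.047100e+00 -1.909000e-01]
pics/w3.png [ 3.241498e+02  3.345000e+02  3.585000e+02 -1.312900e+00 -1.223700e+00
 -1.026900e+00 -1.875000e-01]
pics/w4.png [ 3.279927e+02  3.355000e+02  3.595000e+02 -1.278700e+00 -1.213600e+00
 -1.015500e+00 -1.641000e-01]
now [ 3.282146e+02  3.355000e+02  3.595000e+02 -1.276300e+00 -1.213600e+00
 -1.015500e+00 -1.617000e-01]
t 6.72 r 0.1106 phi -78.18 yaz 12.26 z 0.1054 gap 0.260 ff 1.9 | Fcw -4.06 Frad -1.93 Fz -0.57 M [ 0.46 -0.71  0.05]
```

```bash
python3 jog.py '[{"tx":0.0003,"ty":-0.001,"rz":0.5,"jaw":0.26},{"tx":0.0005,"ty":-0.002,"rz":1,"jaw":0.26},{"tx":0.0005,"ty":-0.0025,"rz":1.3,"jaw":0.26},{"tx":0.0005,"ty":-0.0025,"rz":1.3,"jaw":0.26},{"tx":0.0005,"ty":-0.0025,"rz":1.3,"jaw":0.26}]' >/dev/null; python3 st.py;python3 g.py; python3 st.py
```

```text
t 7.13 r 0.1103 phi -79.24 yaz 10.93 z 0.1056 gap 0.262 ff 2.6 | Fcw -5.25 Frad -0.94 Fz -0.60 M [ 0.58 -1.03 -0.02]
now [ 3.298101e+02  3.355000e+02  3.595000e+02 -1.277700e+00 -1.225100e+00
 -1.030000e+00 -1.502000e-01]
t 7.18 r 0.1103 phi -79.24 yaz 10.94 z 0.1056 gap 0.259 ff 2.6 | Fcw -5.45 Frad -1.23 Fz -1.12 M [ 0.5 -1.  -0. ]
```

```bash
python3 jog.py '[{"tx":0.0002,"ty":-0.001,"rz":0.5,"jaw":0.26},{"tx":0.0003,"ty":-0.002,"rz":1,"jaw":0.26},{"tx":0.0004,"ty":-0.003,"rz":1.5,"jaw":0.26},{"tx":0.0004,"ty":-0.003,"rz":1.5,"jaw":0.26},{"tx":0.0004,"ty":-0.003,"rz":1.5,"jaw":0.26}]' >/dev/null; python3 st.py;python3 g.py; python3 st.py
```

```text
t 7.60 r 0.1100 phi -80.32 yaz 9.44 z 0.1058 gap 0.266 ff 3.4 | Fcw -6.93 Frad -1.14 Fz -1.50 M [ 0.65 -1.34  0.01]
now [ 3.311056e+02  3.355000e+02  3.595000e+02 -1.279000e+00 -1.239300e+00
 -1.043100e+00 -1.378000e-01]
t 7.65 r 0.1100 phi -80.32 yaz 9.45 z 0.1058 gap 0.261 ff 3.4 | Fcw -7.29 Frad -2.32 Fz -1.38 M [ 0.61 -1.25  0.05]
```

```bash
python3 jog.py '[{"tx":0.0002,"ty":-0.001,"rz":0.5,"jaw":0.26},{"tx":0.0003,"ty":-0.002,"rz":1,"jaw":0.26},{"tx":0.0003,"ty":-0.0027,"rz":1.4,"jaw":0.26},{"tx":0.0003,"ty":-0.0027,"rz":1.4,"jaw":0.26},{"tx":0.0003,"ty":-0.0027,"rz":1.4,"jaw":0.26}]' >/dev/null; python3 st.py;python3 g.py; python3 st.py
```

```text
t 8.07 r 0.1098 phi -81.28 yaz 8.05 z 0.1060 gap 0.259 ff 4.1 | Fcw -9.00 Frad -3.64 Fz -2.22 M [ 0.71 -1.58  0.04]
now [ 3.32097e+02  3.35500e+02  3.59500e+02 -1.28130e+00 -1.25180e+00
 -1.05450e+00 -1.28200e-01]
t 8.12 r 0.1098 phi -81.28 yaz 8.06 z 0.1060 gap 0.262 ff 4.1 | Fcw -7.76 Frad -2.62 Fz -2.08 M [ 0.69 -1.56  0.05]
```

```bash
python3 jog.py '[{"ty":-0.0007,"rz":0.3,"jaw":0.26},{"ty":-0.0007,"rz":0.3,"jaw":0.26},{"ty":-0.0007,"rz":0.3,"jaw":0.26},{"ty":-0.0007,"rz":0.3,"jaw":0.26}]' >/dev/null; python3 st.py; python3 g.py
for i in 1 2 3; do python3 jog.py '[{"jaw":0.26},{"jaw":0.26},{"jaw":0.26},{"jaw":0.26},{"jaw":0.26},{"jaw":0.26},{"jaw":0.26},{"jaw":0.26},{"jaw":0.26},{"jaw":0.26}]' >/dev/null; python3 st.py; done; python3 g.py
```

```text
t 8.45 r 0.1098 phi -81.53 yaz 7.76 z 0.1060 gap 0.262 ff 4.2 | Fcw -9.43 Frad -2.16 Fz -2.94 M [ 0.75 -1.62  0.05]
now [ 3.323656e+02  3.355000e+02  3.595000e+02 -1.282500e+00 -1.254000e+00
 -1.058100e+00 -1.265000e-01]
t 9.33 r 0.1097 phi -81.56 yaz 7.76 z 0.1060 gap 0.260 ff 4.2 | Fcw -7.90 Frad -2.59 Fz -3.30 M [ 0.78 -1.65 -0.02]
t 10.17 r 0.1097 phi -81.52 yaz 7.76 z 0.1060 gap 0.264 ff 4.2 | Fcw -9.25 Frad -1.51 Fz -2.30 M [ 0.72 -1.59  0.04]
t 11.00 r 0.1097 phi -81.55 yaz 7.76 z 0.1060 gap 0.262 ff 4.2 | Fcw -8.26 Frad -2.85 Fz -2.19 M [ 0.77 -1.67  0.01]
now [ 3.323651e+02  3.355000e+02  3.595000e+02 -1.282400e+00 -1.254600e+00
 -1.058000e+00 -1.262000e-01]
```

Held in the green for over 2.5 s, with force and picture both giving about 0.06 rad. Swinging back now.

```bash
python3 jog.py '[{"tx":0.0005,"ty":0.006,"rz":-3,"jaw":0.26},{"tx":0.001,"ty":0.0115,"rz":-6,"jaw":0.26},{"tx":0.0015,"ty":0.017,"rz":-9,"jaw":0.26},{"tx":0.0025,"ty":0.023,"rz":-12,"jaw":0.26},{"tx":0.004,"ty":0.0285,"rz":-15,"jaw":0.26},{"tx":0.0055,"ty":0.034,"rz":-18,"jaw":0.26},{"tx":0.0075,"ty":0.0395,"rz":-21,"jaw":0.26},{"tx":0.0095,"ty":0.0447,"rz":-24,"jaw":0.26},{"tx":0.0095,"ty":0.0447,"rz":-24,"jaw":0.26},{"tx":0.0095,"ty":0.0447,"rz":-24,"jaw":0.26}]' >/dev/null; python3 st.py
python3 jog.py '[{"tx":0.0003,"ty":0.005,"rz":-2.6,"jaw":0.26},{"tx":0.0006,"ty":0.01,"rz":-5.2,"jaw":0.26},{"tx":0.001,"ty":0.015,"rz":-8,"jaw":0.26},{"tx":0.001,"ty":0.015,"rz":-8,"jaw":0.26},{"tx":0.001,"ty":0.015,"rz":-8,"jaw":0.26}]' >/dev/null; python3 st.py
python3 - <<'E'
from h import *
w=ctrl.camera("wrist");cv2.imwrite("pics/w5.png",cv2.resize(w["image"][0:330,180:460],None,fx=1.8,fy=1.8))
B=np.array([.508,-.0103]);yaw=np.radians(-83.17+34.38);print(proj(w,np.r_[B+.11*np.array([np.cos(yaw),np.sin(yaw)]),.122]))
E
```

```text
t 11.88 r 0.1087 phi -59.61 yaz 31.65 z 0.1048 gap 0.256 ff 0.0 | Fcw 0.46 Frad -0.03 Fz 0.53 M [-0.05 -0.04 -0.06]
t 12.30 r 0.1086 phi -51.42 yaz 39.63 z 0.1051 gap 0.258 ff 0.0 | Fcw -0.52 Frad 0.91 Fz -0.32 M [-0.03  0.    0.03]
[[328.17313666 304.40086562]]
```

View pics/w5.png

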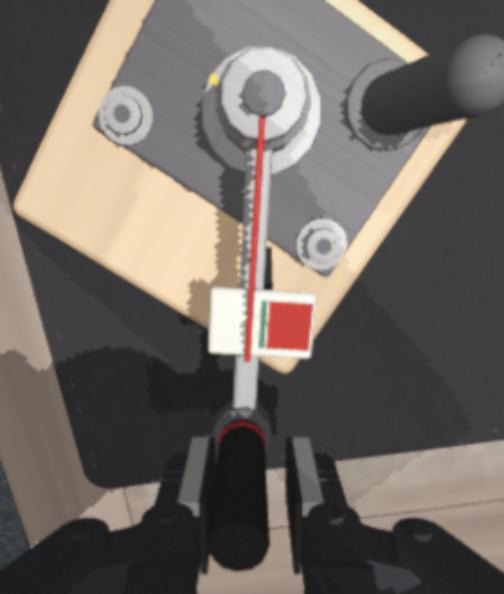

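The grip top is at about (314,305) in full-picture pixels and the park point projects to (328,304), with the black line just right of the beam. About 4° more counter-clockwise is needed, after which I'll back the pads off to centre and check.

```bash
python3 jog.py '[{"tx":0.0001,"ty":0.0025,"rz":-1.3,"jaw":0.26},{"tx":0.0002,"ty":0.005,"rz":-2.6,"jaw":0.26},{"tx":0.0003,"ty":0.007,"rz":-3.7,"jaw":0.26},{"tx":0.0003,"ty":0.007,"rz":-3.7,"jaw":0.26},{"tx":0.0003,"ty":0.007,"rz":-3.7,"jaw":0.26},{"tx":0.0003,"ty":0.004,"rz":-3.7,"jaw":0.26},{"tx":0.0003,"ty":0.004,"rz":-3.7,"jaw":0.26}]' >/dev/null; python3 st.py
python3 - <<'E'
from h import *
w=ctrl.camera("wrist")
B=np.array([.508,-.0103]);yaw=np.radians(-83.17+34.38);pk=B+.11*np.array([np.cos(yaw),np.sin(yaw)])
u=proj(w,np.r_[pk,.122])[0];print("park px",u)
im=w["image"];y=int(u[1])-8
print([x for x in range(285,360) if im[y,x].max()<40])
cv2.imwrite("pics/w6.png",cv2.resize(im[0:330,180:460],None,fx=1.8,fy=1.8))
E
python3 g.py
```

```text
t 12.93 r 0.1086 phi -49.06 yaz 43.44 z 0.1053 gap 0.260 ff 0.0 | Fcw 0.19 Frad -0.61 Fz -0.62 M [0.03 0.02 0.05]
park px [318.02513658 304.09148902]
[285, 286, 287, 288, 289, 290, 291, 292, 293, 294, 295, 296, 304, 305, 306, 307, 308, 309, 310, 311, 312, 313, 314, 315, 316, 317, 318, 319, 320, 321, 322, 323, 324, 325, 326, 327, 328, 329, 330, 331, 332, 333, 334, 335, 342, 343, 344, 345, 346, 347, 348, 349, 350, 351, 352, 353, 354, 355, 356, 357, 358, 359]
now [ 3.230661e+02  3.335000e+02  3.565000e+02 -8.314000e-01 -7.419000e-01
 -5.503000e-01 -1.853000e-01]
```

View pics/w6.png

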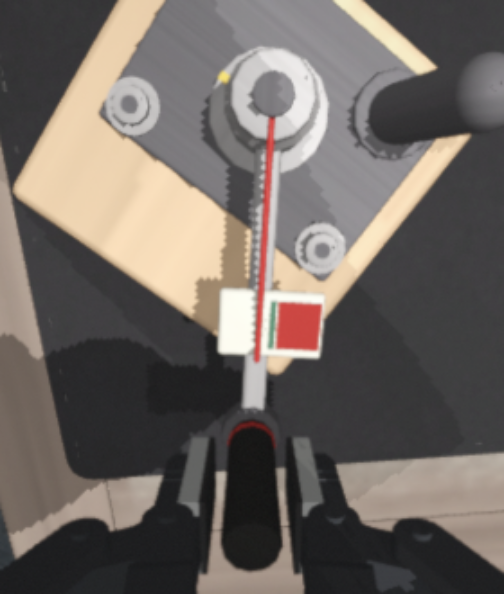

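The grip centre is at pixel 319.5 against 318 for park, the gauge reads zero and the beam covers the black line. Opening and lifting off.

```bash
python3 jog.py '[{"jaw":0.6},{"jaw":0.6},{"jaw":0.6},{"jaw":0.6},{"tz":-0.03,"jaw":0.6},{"tz":-0.06,"jaw":0.6},{"tz":-0.09,"jaw":0.6},{"tz":-0.12,"jaw":0.6},{"tz":-0.14,"jaw":0.6},{"tz":-0.14,"jaw":0.6}]'
python3 - <<'E'
from h import *
import pickle
w=ctrl.camera("wrist");s=ctrl.camera("scene");t0=cv2.imread("pics/top0.png");s0=pickle.load(open("v1.pkl","rb"))[1]["image"]
B=np.array([.508,-.0103]);a=np.radians(-48.79);pk=B+.11*np.array([np.cos(a),np.sin(a)])
for n,c in(("w",w),("s",s)):print(n,proj(c,[[*pk,.122],[*pk,.065]]))
cv2.imwrite("pics/end.png",np.hstack([cv2.resize(w["image"][50:330,250:470],None,fx=1.8,fy=1.8),cv2.resize(s["image"][140:252,270:380],None,fx=3.3,fy=4.5)]))
d=cv2.absdiff(s["image"],s0)[225:255,270:375].max(2);print("changed px near loose things",(d>40).sum())
E
```

```text
time: 13.87
ee_pos: [0.5823, -0.0925, 0.2507]
tcp_rot: [[-0.688, 0.726, 0.009], [0.726, 0.688, -0.002], [-0.007, 0.006, -1.0]]
ft_force: [0.4, -0.3, 0.2]
finger_gap: 0.604
finger_force: 0.0
w [[315.31958813 195.37414365]
 [315.61699755 179.01600527]]
s [[302.43924201 151.63160242]
 [303.04667561 173.02504834]]
changed px near loose things 0
```

View pics/end.png

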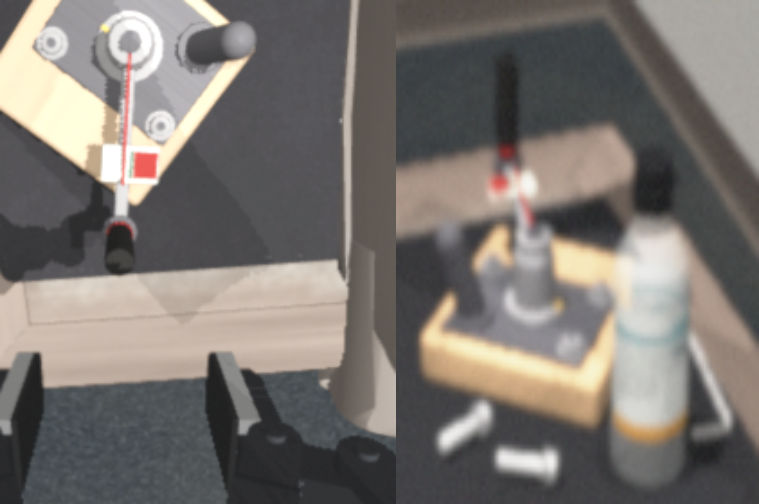

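The wrench stands free with the grip top at about (316,195), right on the projected park point (315,195). The loose things are unchanged, and the robot is clear.

```bash
python3 jog.py '[{"jaw":0.6},{"jaw":0.6}]' | head -1; python3 -c "
from cell import ctrl
print(ctrl.finish_job())"
```

```text
time: 14.13
the job is handed in; nothing more can be done
None
```

The bolt is tight: it held about 1 N m in the green band for over 2.5 s with no sign of turning, the wrench is back on the black line and released, the loose items have not moved, and the job was handed in at about 14 s (no verdict was returned).

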